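Box the drying pots rim to rim

TASK

Some of these unfired pots are drying upside down. Stack each of them that has a mate - an upright pot of the same shape and size - upside down as it is on that mate, rim to rim with the two rims lined up all round, the square ones corner over corner. Set them down gently, for dry clay chips, leave the upright mates standing where they are, and leave alone the tall pot and the mug, which have no mate.

Things in the scene. Friction and masses are not known exactly. Their poses are not given: they have to be found in the camera images.
- wide_top_centre (a point): All pots are the same pale dry clay. The upside-down wide cup, 62 mm tall: rim down on the table, 86 mm across outside there; it narrows to a straight round wall 64 mm across from 24 to 52 mm above the table (the place to grip), then to a closed foot 54 mm across on top. The point is on its axis half-way up, 31 mm above the rim plane; z is up. Wall 6 mm, about 0.18 kg.
- wide_base_rim (a point): Mate of the wide cup: the same cup standing upright, mouth open, rim 86 mm across outside, 62 mm tall. The point is the centre of its mouth in the plane of the rim; z is up.
- small_top_centre (a point): The upside-down small cup, 46 mm tall: rim down, 48 mm across outside there, its wall narrowing slightly to 44 mm across at 38 mm above the table, then to a closed foot 34 mm across on top. The point is on its axis half-way up, 23 mm above the rim plane; z is up. Wall 5 mm, about 0.075 kg.
- small_base_rim (a point): Mate of the small cup: the same cup standing upright, mouth open, rim 48 mm across outside, 46 mm tall. The point is the centre of its mouth in the plane of the rim; z is up.
- square_top_centre (a point): The upside-down square pot, 66 x 66 mm outside with straight upright sides, 62 mm tall in all, open side down: the sides reach 54 mm above the table, above them is a square foot 48 x 48 mm, 8 mm high. The point is on its axis half-way up, 31 mm above the rim plane; x and y are square to its sides, z is up. Wall 6 mm, about 0.22 kg.
- square_base_rim (a point): Mate of the square pot: the same pot standing upright, open at the top, 66 x 66 mm outside, 62 mm tall. The point is the centre of its mouth in the plane of the rim; x and y are square to its sides, z is up.
- tall_pot_centre (a point): An upside-down tall round pot with no mate, 96 mm tall, 68 mm across at the rim on the table, narrowing to 60 mm near the closed foot on top; to be left alone. The point is on its axis, 48 mm above the table.
- mug_centre (a point): An upright round mug with a loop handle and no mate, 78 mm across, 86 mm tall; the handle stands out 37 mm to its +y side; to be left alone. The point is on its axis, 43 mm above the table.

How it is judged (in metres and radians):
At the end, for the whole second after the job is handed in: The wide, small and square upside-down pots rest on their own mates: axes within 8 mm, rims meeting within 5 mm in height, level within 0.08 rad, square sides aligned within 0.17 rad, all at rest; mates within 25 mm and tall pot and mug within 15 mm of where they began (horizontal distance between wide_top_centre and wide_base_rim below 0.008 m and z of wide_top_centre in the frame of wide_base_rim between 0.026 and 0.036 m and angle between each of wide_top_centre, wide_base_rim, small_top_centre, small_base_rim, square_top_centre, square_base_rim's own z axis and vertical below 0.08 rad and distance of each of wide_base_rim, small_base_rim, square_base_rim from where it was at the start of the episode below 0.025 m and linear speed of each of wide_top, wide_base, small_top, small_base, square_top, square_base below 0.02 m/s and horizontal distance between small_top_centre and small_base_rim below 0.008 m and z of small_top_centre in the frame of small_base_rim between 0.018 and 0.028 m and horizontal distance between square_top_centre and square_base_rim below 0.008 m and z of square_top_centre in the frame of square_base_rim between 0.026 and 0.036 m and (angle between the x axis of square_top_centre and the x axis of square_base_rim, either way round below 0.17 rad or angle between the x axis of square_top_centre and the y axis of square_base_rim, either way round below 0.17 rad) and distance of each of tall_pot_centre, mug_centre from where it was at the start of the episode below 0.015 m); the robot touches nothing.
It fails at once if the tall pot or the mug is shifted more than 15 mm (distance of any of tall_pot_centre, mug_centre from where it was at the start of the episode above 0.015 m).
It fails at once if an upside-down pot is dropped: let go more than about 10 mm above what it lands on ((linear speed of wide_top above 0.45 m/s and contact force between the fingers and wide_top below 0.1 N) or (linear speed of small_top above 0.45 m/s and contact force between the fingers and small_top below 0.1 N) or (linear speed of square_top above 0.45 m/s and contact force between the fingers and square_top below 0.1 N)).
It fails at once if a pot is set down hard on its mate (more than 40 N between them) (contact force between wide_top and wide_base above 40 N or contact force between small_top and small_base above 40 N or contact force between square_top and square_base above 40 N).
It also fails if it takes over 90 s, if anything falls off the work surface, if the arm or the gripper's body presses on something with over 40 N, if the wrist force passes 120 N, or if a joint passes its speed limit or range.

ROBOT

A 6-joint arm with a two-finger parallel gripper is mounted at the origin on the work surface. World frame = base frame: x ahead of the robot, y to its left, z up, the work surface at z = 0. Lengths are in m, angles in degrees, forces in N, time in s.
With the tool pointing down it reaches from about 0.275 to 0.875 m from the base axis. Payload 12.5 kg.
Tool frame: the origin (TCP) lies at the very end of the fingers, on their centre line; the grasp point (between the pads) lies 19 mm behind it (r.tcp_to_grasp is the distance from the TCP to the grasp point, in m); z points along the fingers, y is the line along which they close (so a half turn about z gives the same grasp; the last joint's range is limited). The gripper opens to 85 mm and grips with 20 to 120 N. Pads are 22 mm wide; open, the fingers measure 114 mm over their backs; the gripper's body (76 mm by 85 mm) begins 54 mm behind the grasp point. The pads swing forward as they close: fully open they stand 13 mm farther back than shut.
Start: joints at [67.861, 20.094, 94.641, -0, 65.266, -4.847], TCP at [0.163, 0.525, 0.231] pointing down, gripper open.
Joint ranges: [-157.81, 157.81], [-45, 120.19], [0.68, 151.7], [-89.99, 269.99], [4.06, 180], [-164.3, 164.3]. Speed limits (degrees/s): [127.2, 127.2, 159.86, 180, 180, 180].

INTERFACE

Orientations are given as [roll, pitch, yaw] about the fixed x, y, z axes, in that order (R = Rz(yaw) Ry(pitch) Rx(roll)).
In Python, from cell import r, cams, order gives the robot as it stands.
- The arm moves only by the tool apply_moves, never from a script. Its argument "increments" is a list of rows, each an object with "linear": the shift along the tool's x, y, z in m, a list of three; "angular": the turn, a rotation vector about the tool's x, y, z in rad, a list of three; "claw": the opening, from 0 (shut) to 1 (fully open). In form: [{"linear": [x, y, z], "angular": [wx, wy, wz], "claw": claw}, ...]. A call has exactly 8 rows; each row shifts and turns the commanded pose from where the row before left it, along the tool's axes as they then stand; what a row does not reach is not made up. A row lasts 1/8 s, in which the tool goes at most 62.5 mm and 10.7 degrees, less where a joint would pass 70% of its speed; a pose out of reach is approached as far as the arm can. A call with a gripper value outside its range is refused whole. The fingers move at their own pace and stop on an object; "newtons" is the grip in N (left out, the last holds). Time passes only in rows, so rows that do not move let the fingers close, or fill a call up. It gives the time, the measured TCP pose, the force, the opening and the grip force at its end, in the units of the state.
- r.observe(): the state, without advancing time (a new reading comes with each control period).
- cams.grab_frame(name): name is "scene" or "top" or "wrist"; returns a dict with "image" (480x640x3 uint8, red, green, blue), "fx", "fy", "cx", "cy" (pixels), "R" (3x3) and "t" (3): a world point X has camera coordinates R X + t. Camera axes: x right, y down, z forward; pixel columns grow to the right and rows downward; lengths in m; the calibration is good to about 2 mm. A picture is of the moment at which its call begins. There is no depth.
- order.sign_off(): hands the job in; it is judged then, once.
The state is a dict: "clock": time; "q": joint angles; "joint_velocities": joint speeds; "joint_efforts": joint torques, N m; "tool_pos": TCP position; "tcp_rot": TCP orientation; "wrist_force": force on the tool from outside, world axes, zero at the start; "wrist_torque": the same for the moment, N m; "opening": finger opening in m; "gripper_force": force on a finger pad.
Only numpy, scipy, OpenCV 4.12 (cv2) and the standard library are available. Lean on these libraries where they do the work, as an engineer would, in place of code of your own. Each camera call takes 0.05 s, during which the arm holds its last target. There are 200 camera calls.

## Working session

There is one attempt and no reset: what is moved stays moved. The work goes in short steps, Python scripts to look and compute and a tool call to move; the robot and the scene stay as the last step left them, time stands still between calls to the robot, and variables do not carry over. Pictures are saved under pics/ and viewed, at most 14 in all, crops included, and the job is handed in when it is done.

Besides the shell and the picture viewer there is one more tool, called after "Request:" by a JSON object that holds its "api" and its "payload". apply_moves: Moves the arm, as the interface text tells. Its arguments: {"type":"object","properties":{"increments":{"type":"array"},"newtons":{"type":"number"}},"required":["increments"]}

```bash
ls; mkdir -p pics; python3 - <<'E'
from cell import r,cams
import cv2
for n in("top","scene"):
    f=cams.grab_frame(n); cv2.imwrite(f"pics/{n}0.png",f["image"][:,:,::-1]); print(n,f["fx"],f["cx"],f["cy"],f["R"],f["t"])
print(r.observe(), r.tcp_to_grasp)
E
```

```text
pics
top 580.9954437793306 315.7322964099815 229.8057529756134 [[-0.02873637 -0.99947588  0.0149057 ]
 [-0.996375    0.02744637 -0.08052056]
 [ 0.08006925 -0.01716554 -0.99664149]] [1.08673002e-03 5.11115154e-01 1.46762535e+00]
scene 618.8100856474219 322.42776888810903 256.5415555027231 [[ 0.68447102  0.72903564 -0.00253895]
 [ 0.47312809 -0.44685084 -0.75925894]
 [-0.55466136  0.51848949 -0.6507837 ]] [-0.36644871 -0.1741653   1.63304785]
{'clock': 0.1, 'q': array([ 6.78614166e+01,  2.01229228e+01,  9.46698865e+01,  2.33608985e-03,
        6.52654882e+01, -4.84679411e+00]), 'joint_velocities': array([-0.01291763, -0.07086753,  0.02550509, -0.03957659,  0.14613246,
       -0.04647329]), 'joint_efforts': array([ 4.66776510e-04, -5.06838191e+01, -2.91875142e+01, -3.46025195e-05,
        2.63207257e-03, -3.89311282e-06]), 'tool_pos': array([0.16334139, 0.52490344, 0.2308188 ]), 'tcp_rot': array([-1.79942090e+02, -7.03884678e-03,  1.62707229e+02]), 'wrist_force': array([ 0.64234097, -0.09925331,  0.25497742]), 'wrist_torque': array([-0.04618945,  0.06738274,  0.02666905]), 'gripper_force': 0.0, 'opening': 0.08516355540540071} 0.0187
```

View pics/top0.png

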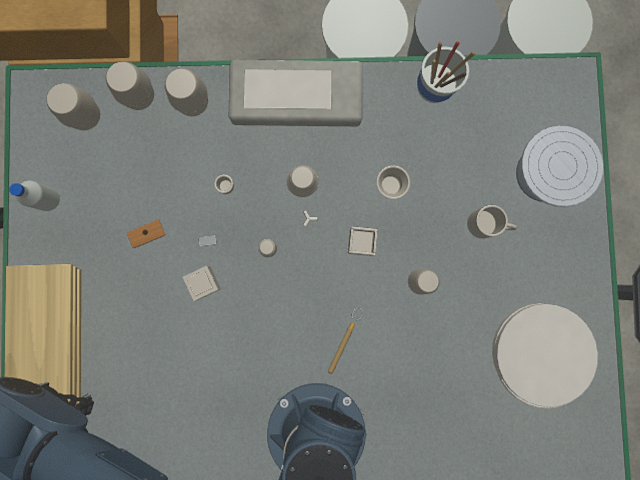

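View pics/scene0.png

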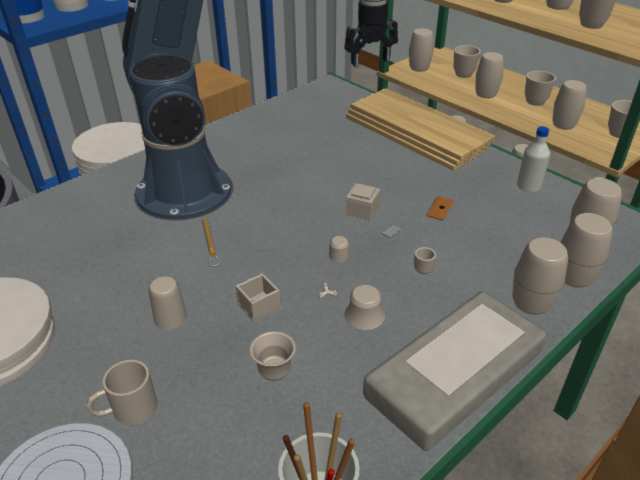

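The top view shows:
- Wide cup: inverted at (303,178), mate at (393,182).
- Small cup: inverted at (267,247), mate at (224,184).
- Square pot: inverted at (200,283), mate at (363,241).
- Left alone: tall pot at (425,281), mug at (490,221).

The scene view matches this. Next I'll get measurements from masks.

```bash
cat > h.py <<'E'
import numpy as np, cv2
def ray(f,u,v,z):
    d=f["R"].T@np.array([(u-f["cx"])/f["fx"],(v-f["cy"])/f["fy"],1]); c=-f["R"].T@f["t"]
    return c+d*(z-c[2])/d[2]
def proj(f,X):
    p=f["R"]@np.array(X)+f["t"]; return f["fx"]*p[0]/p[2]+f["cx"],f["fy"]*p[1]/p[2]+f["cy"]
E
python3 - <<'E'
from cell import cams
from h import *
f=cams.grab_frame("top"); im=f["image"].astype(int)
d=im[:,:,0]-im[:,:,2]
print(im[140,350],im[180,303],im[250,330])
m=((d>4)*255).astype(np.uint8)
cv2.imwrite("pics/m.png",m)
cr=lambda a,x0,x1,y0,y1:cv2.resize(a[y0:y1,x0:x1],None,fx=2.9,fy=2.9,interpolation=cv2.INTER_CUBIC)
cv2.imwrite("pics/c.png",np.vstack([cr(f["image"][:,:,::-1],175,445,155,310)]))
c,_=cv2.findContours(m,cv2.RETR_EXTERNAL,cv2.CHAIN_APPROX_NONE)
for k in c:
    if cv2.contourArea(k)>80:
        x,y,w,h=cv2.boundingRect(k)
        if 170<x<520 and 150<y<310: print(x,y,w,h,cv2.contourArea(k),cv2.minAreaRect(k), ray(f,x+w/2-.5,y+h/2-.5,.06)[:2].round(4))
g=cams.grab_frame("wrist"); print(g["fx"],g["R"],g["t"],-g["R"].T@g["t"])
cv2.imwrite("pics/w0.png",g["image"][:,:,::-1])
E
```

```text
[127 132 131] [180 175 163] [127 131 130]
492 303 106 106 8515.0 ((544.5000610351562, 354.5), (107.48021697998047, 101.82337951660156), 45.0) [ 0.1815 -0.5674]
408 268 32 26 616.0 ((423.5, 280.5), (25.0, 31.0), 90.0) [ 0.3742 -0.2765]
182 265 39 36 775.5 ((201.23797607421875, 282.50567626953125), (27.62358283996582, 30.444488525390625), 64.79888153076172) [0.3852 0.2742]
258 239 19 18 238.5 ((267.0, 247.5), (17.0, 18.0), 90.0) [0.467  0.1097]
348 226 30 30 700.5 ((362.232666015625, 240.67327880859375), (28.06005096435547, 27.363523483276367), 5.710592269897461) [ 0.4778 -0.1284]
467 205 51 34 1054.5 ((490.20001220703125, 220.59999084472656), (31.62277603149414, 46.80171203613281), 71.56504821777344) [ 0.5165 -0.4551]
214 174 20 20 279.0 ((223.5, 183.5), (19.0, 19.0), 90.0) [0.6304 0.2149]
376 165 35 34 854.5 ((393.00006103515625, 181.50001525878906), (33.23401641845703, 33.23401641845703), 45.0) [ 0.6243 -0.2104]
286 165 33 32 758.0 ((302.1470642089844, 180.5882568359375), (31.28709602355957, 31.529630661010742), 75.96376037597656) [0.6328 0.0183]
403.07174263517373 [[ 0.29840356  0.9544373  -0.00218085]
 [ 0.91148631 -0.28429575  0.29726862]
 [ 0.28310425 -0.09069383 -0.9547914 ]] [-0.54894441 -0.03770996  0.38162033] [0.09014075 0.54782285 0.37438063]
```

View pics/c.png

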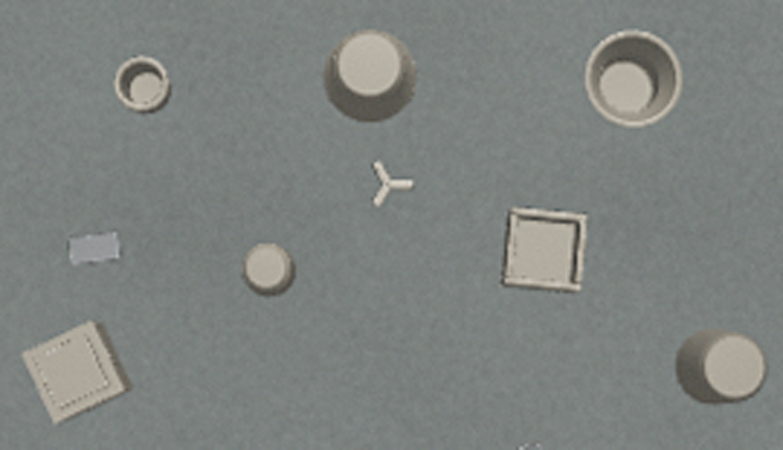

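View pics/w0.png

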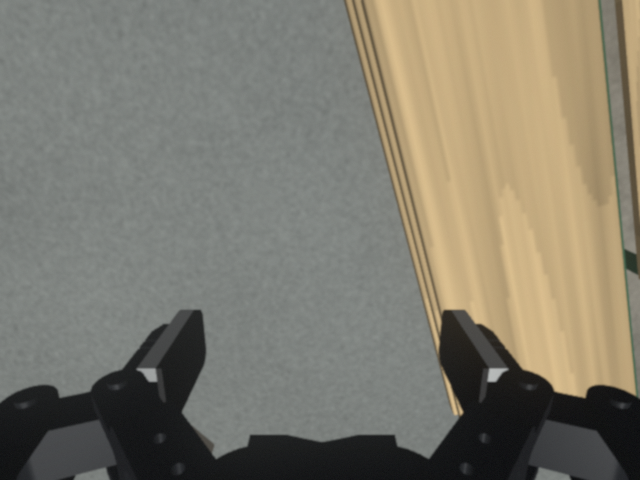

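The crop shows bright flat tops on the inverted pots and bright rims on the mates, both easy to separate from the shaded walls. The wrist view shows bare table and fingers, with the camera about 75 mm along tool +x. I'll measure the bright tops.

```bash
python3 - <<'E'
from cell import cams
from h import *
f=cams.grab_frame("top"); im=f["image"].astype(int)
print(-f["R"].T@f["t"])
g=cv2.resize(f["image"],None,fx=4,fy=4,interpolation=cv2.INTER_CUBIC).astype(int)
B=g.sum(2)/3; C=g[:,:,0]-g[:,:,2]
m=((B>155)&(C>7)).astype(np.uint8)*255
m=cv2.morphologyEx(m,cv2.MORPH_CLOSE,np.ones((5,5)))
P=lambda u,v,z:ray(f,(u+.5)/4-.5,(v+.5)/4-.5,z)[:2]
for n,u,v,z in[("wide_top",303,178,.062),("wide_base",393,182,.062),("small_top",267,247,.046),("small_base",224,184,.046),("square_top",200,283,.062),("square_base",363,241,.062)]:
    x0,y0=(u-24)*4,(v-24)*4
    s=m[y0:y0+192,x0:x0+192]
    cs,_=cv2.findContours(s,cv2.RETR_EXTERNAL,cv2.CHAIN_APPROX_NONE)
    k=max(cs,key=cv2.contourArea)+[x0,y0]
    w=np.array([P(*p[0],z) for p in k],np.float32)
    (c,sz,a)=cv2.minAreaRect(w*1000)
    e=cv2.fitEllipse(w*1000)
    print(n,"rect",np.round(c,1),np.round(sz,1),round(a,1),"ell",np.round(e[0],1),np.round(e[1],1))
E
```

```text
[0.39178193 0.01225048 1.50383539]
wide_top rect [643.   18.3] [51.4 53.2] 88.5 ell [642.8  18.2] [51.9 53.1]
wide_base rect [ 623.7 -210.1] [82.5 82.5] 88.5 ell [ 624.  -209.9] [82.4 83.1]
small_top rect [471.6 112.4] [32.  35.8] 88.8 ell [471.2 112.2] [32.  35.6]
small_base rect [634.  217.5] [45.2 45.5] 43.5 ell [634.  217.6] [44.8 45.8]
square_top rect [385.1 276.9] [65.4 66. ] 24.2 ell [384.8 277.2] [75.3 75.8]
square_base rect [ 474.9 -128.7] [65.1 57.7] 82.2 ell [ 473.  -124.7] [61.5 70.2]
```

```bash
cat >> h.py <<'E'
def go(r,x,y,z,yaw):
    s=r.observe(); p=s["tool_pos"]; a=s["tcp_rot"][2]
    d=np.array([x,y,z])-p
    def T(a): c,s_=np.cos(np.radians(a)),np.sin(np.radians(a)); return np.round([c*d[0]+s_*d[1], s_*d[0]-c*d[1], -d[2]],4)
    w=(a-yaw+180)%360-180
    print("now",p.round(4),s["tcp_rot"].round(2),"| lin before turn",T(a),"after turn",T(yaw),"turn z rad",round(np.radians(w),3))
E
python3 - <<'E'
from cell import r
from h import go
go(r,.385,.278,.23,114.2)
E
```

```text
now [0.1634 0.525  0.2311] [-179.97   -0.    162.71] | lin before turn [-0.285  -0.17    0.0011] after turn [-0.3162  0.1009  0.0011] turn z rad 0.847
```

Request:
{"api": "apply_moves", "payload": {"increments": [{"linear": [-0.041, -0.0243, 0], "angular": [0, 0, 0], "claw": 1}, {"linear": [-0.041, -0.0243, 0], "angular": [0, 0, 0], "claw": 1}, {"linear": [-0.041, -0.0243, 0], "angular": [0, 0, 0], "claw": 1}, {"linear": [-0.041, -0.0243, 0], "angular": [0, 0, 0], "claw": 1}, {"linear": [-0.041, -0.0243, 0], "angular": [0, 0, 0], "claw": 1}, {"linear": [-0.041, -0.0243, 0], "angular": [0, 0, 0], "claw": 1}, {"linear": [-0.041, -0.0243, 0], "angular": [0, 0, 0], "claw": 1}, {"linear": [0, 0, 0], "angular": [0, 0, 0.17], "claw": 1}]}}

```text
clock: 1.25
tool_pos: [0.3885, 0.2754, 0.2313]
tcp_rot: [-180.0, 0.0, 152.7]
wrist_force: [-0.3, -0.2, -0.3]
opening: 0.0857
gripper_force: 0.0
```

Request:
{"api": "apply_moves", "payload": {"increments": [{"linear": [0, 0, 0], "angular": [0, 0, 0.17], "claw": 1}, {"linear": [0, 0, 0], "angular": [0, 0, 0.17], "claw": 1}, {"linear": [0, 0, 0], "angular": [0, 0, 0.17], "claw": 1}, {"linear": [0, 0, 0], "angular": [0, 0, 0.167], "claw": 1}, {"linear": [0, 0, 0], "angular": [0, 0, 0], "claw": 1}, {"linear": [0, 0, 0], "angular": [0, 0, 0], "claw": 1}, {"linear": [0, 0, 0], "angular": [0, 0, 0], "claw": 1}, {"linear": [0, 0, 0], "angular": [0, 0, 0], "claw": 1}]}}

```text
clock: 2.25
tool_pos: [0.3869, 0.2774, 0.2313]
tcp_rot: [-180.0, 0.0, 114.2]
wrist_force: [-0.4, 0.5, 0.1]
opening: 0.0852
gripper_force: 0.0
```

```bash
python3 - <<'E'
from cell import r,cams
from h import *
go(r,.385,.278,.23,114.2)
g=cams.grab_frame("wrist")
cv2.imwrite("pics/w1.png",g["image"][:,:,::-1]); np.savez("w1.npz",**g)
print(proj(g,[.385,.278,.054]))
E
```

```text
now [0.3869 0.2774 0.2313] [-180.      0.    114.24] | lin before turn [ 0.0013 -0.0015  0.0013] after turn [ 0.0013 -0.0015  0.0013] turn z rad 0.001
(np.float64(321.2129675848465), np.float64(208.72398738013447))
```

View pics/w1.png

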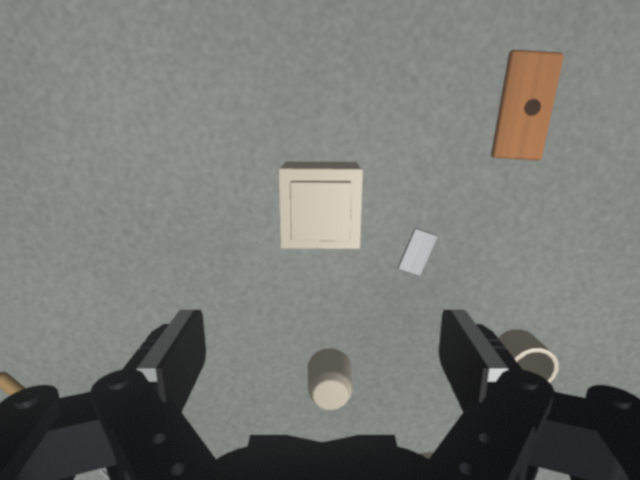

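The square pot's shoulder corners are at about (279,169), (362,169), (361,248) and (281,248). Their centre (321,208.5) matches the prediction and the sides are square to the fingers, so I'll descend and grip.

Request:
{"api": "apply_moves", "payload": {"increments": [{"linear": [0.0013, -0.0015, 0.04], "angular": [0, 0, 0], "claw": 1}, {"linear": [0, 0, 0.04], "angular": [0, 0, 0], "claw": 1}, {"linear": [0, 0, 0.04], "angular": [0, 0, 0], "claw": 1}, {"linear": [0, 0, 0.04], "angular": [0, 0, 0], "claw": 1}, {"linear": [0, 0, 0.03], "angular": [0, 0, 0], "claw": 1}, {"linear": [0, 0, 0.019], "angular": [0, 0, 0], "claw": 1}, {"linear": [0, 0, 0], "angular": [0, 0, 0], "claw": 1}, {"linear": [0, 0, 0], "angular": [0, 0, 0], "claw": 0.6}], "newtons": 40}}

```text
clock: 3.3
tool_pos: [0.3854, 0.2782, 0.023]
tcp_rot: [180.0, -0.0, 114.2]
wrist_force: [-0.2, -0.1, 0.1]
opening: 0.07
gripper_force: 0.0
```

Request:
{"api": "apply_moves", "payload": {"increments": [{"linear": [0, 0, 0], "angular": [0, 0, 0], "claw": 0.5}, {"linear": [0, 0, 0], "angular": [0, 0, 0], "claw": 0.5}, {"linear": [0, 0, 0], "angular": [0, 0, 0], "claw": 0.5}, {"linear": [0, 0, 0], "angular": [0, 0, 0], "claw": 0.5}, {"linear": [0, 0, -0.01], "angular": [0, 0, 0], "claw": 0.5}, {"linear": [0, 0, -0.03], "angular": [0, 0, 0], "claw": 0.5}, {"linear": [0, 0, -0.03], "angular": [0, 0, 0], "claw": 0.5}, {"linear": [0, 0, -0.03], "angular": [0, 0, 0], "claw": 0.5}]}}

```text
clock: 4.3
tool_pos: [0.3849, 0.2779, 0.124]
tcp_rot: [180.0, -0.0, 114.2]
wrist_force: [0.2, -0.3, -1.5]
opening: 0.0655
gripper_force: 45.4
```

```bash
python3 - <<'E'
from cell import r
from h import go
go(r,.471,-.178,.23,84.2)
E
```

```text
now [0.3849 0.2779 0.124 ] [179.97  -0.   114.18] | lin before turn [-0.4512 -0.1082 -0.106 ] after turn [-0.4449  0.1317 -0.106 ] turn z rad 0.523
```

Request:
{"api": "apply_moves", "payload": {"increments": [{"linear": [-0.03, -0.008, -0.02], "angular": [0, 0, 0], "claw": 0.5}, {"linear": [-0.05, -0.012, -0.02], "angular": [0, 0, 0], "claw": 0.5}, {"linear": [-0.05, -0.012, -0.02], "angular": [0, 0, 0], "claw": 0.5}, {"linear": [-0.05, -0.012, -0.02], "angular": [0, 0, 0], "claw": 0.5}, {"linear": [-0.05, -0.012, -0.02], "angular": [0, 0, 0], "claw": 0.5}, {"linear": [-0.05, -0.012, -0.006], "angular": [0, 0, 0], "claw": 0.5}, {"linear": [-0.05, -0.012, 0], "angular": [0, 0, 0], "claw": 0.5}, {"linear": [-0.05, -0.012, 0], "angular": [0, 0, 0], "claw": 0.5}]}}

```text
clock: 5.3
tool_pos: [0.4566, -0.1081, 0.2292]
tcp_rot: [180.0, 0.0, 114.2]
wrist_force: [0.8, 0.5, -1.5]
opening: 0.0654
gripper_force: 45.5
```

Request:
{"api": "apply_moves", "payload": {"increments": [{"linear": [-0.05, -0.012, 0], "angular": [0, 0, 0], "claw": 0.5}, {"linear": [-0.021, -0.004, 0], "angular": [0, 0, 0], "claw": 0.5}, {"linear": [0, 0, 0], "angular": [0, 0, 0.15], "claw": 0.5}, {"linear": [0, 0, 0], "angular": [0, 0, 0.15], "claw": 0.5}, {"linear": [0, 0, 0], "angular": [0, 0, 0.15], "claw": 0.5}, {"linear": [0, 0, 0], "angular": [0, 0, 0.073], "claw": 0.5}, {"linear": [0, 0, 0], "angular": [0, 0, 0], "claw": 0.5}, {"linear": [0, 0, 0], "angular": [0, 0, 0], "claw": 0.5}]}}

```text
clock: 6.3
tool_pos: [0.4712, -0.1774, 0.2285]
tcp_rot: [180.0, -0.0, 84.3]
wrist_force: [0.7, 0.5, -2.2]
opening: 0.0654
gripper_force: 45.4
```

```bash
python3 - <<'E'
from cell import r,cams
from h import *
go(r,.471,-.178,.23,84.2)
g=cams.grab_frame("wrist")
cv2.imwrite("pics/w2.png",g["image"][:,:,::-1]); np.savez("w2.npz",**g)
print(proj(g,[.476,-.128,.062]))
E
```

```text
now [ 0.4712 -0.1774  0.2285] [179.99  -0.    84.33] | lin before turn [-0.0007 -0.0001 -0.0015] after turn [-0.0007 -0.0001 -0.0015] turn z rad 0.002
(np.float64(322.9254095200066), np.float64(148.8993520878487))
```

View pics/w2.png

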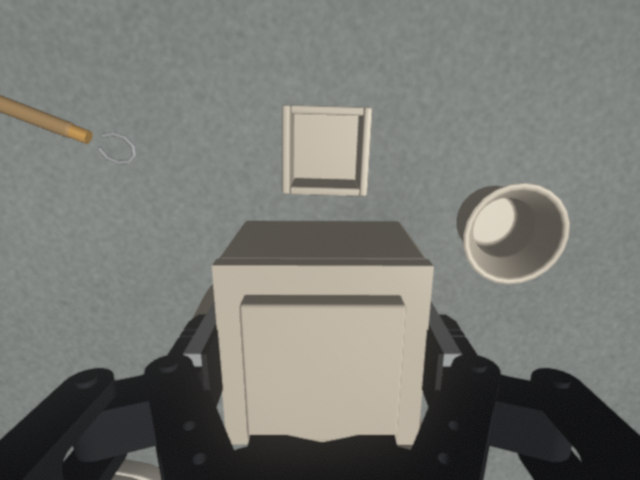

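The mate's rim corners are at about (284,106), (372,108), (367,195) and (284,193), and the held pot sits clear below it at rows 220+. I'll extract the mate's outline precisely.

```bash
python3 - <<'E'
from h import *
f=np.load("w2.npz"); f={k:f[k] for k in f}
im=f["image"].astype(int); m=((im[:,:,0]-im[:,:,2]>4)*255).astype(np.uint8); m[:90]=0;m[210:]=0;m[:,:265]=0;m[:,390:]=0
m=cv2.morphologyEx(m,cv2.MORPH_CLOSE,np.ones((9,9)))
cs,_=cv2.findContours(m,cv2.RETR_EXTERNAL,cv2.CHAIN_APPROX_NONE); k=max(cs,key=cv2.contourArea)
q=cv2.approxPolyDP(k,8,True)[:,0]; print(q.tolist())
w=np.array([ray(f,*p,.062)[:2] for p in q]); print(w.round(4).tolist(), w.mean(0))
W=np.array([ray(f,*p[0],.062)[:2]*1000 for p in k],np.float32); print(cv2.minAreaRect(W))
for i in range(len(w)):
    d=w[(i+1)%len(w)]-w[i]; print(np.degrees(np.arctan2(d[1],d[0]))%90, np.linalg.norm(d))
# held pot shoulder: z = tcp z -0.0225+0.054
E
```

```text
[[282, 105], [282, 192], [365, 196], [371, 107]]
[[0.4494, -0.0937], [0.4411, -0.1575], [0.5051, -0.1671], [0.514, -0.1016]] [ 0.47737751 -0.13000061]
((478.12451171875, -130.34906005859375), (67.09441375732422, 66.47124481201172), 82.56959533691406)
82.56959511546188 0.06429173725262
81.45194934220059 0.06474090725418084
82.27285662174059 0.06608498548686474
83.0358760029354 0.06507300212630845
```

```bash
python3 - <<'E'
from cell import r
from h import go
go(r,.478,-.130,.0945,82.5)
E
```

```text
now [ 0.4712 -0.1774  0.2284] [180.    -0.    84.31] | lin before turn [0.0479 0.0021 0.1339] after turn [0.0479 0.0006 0.1339] turn z rad 0.032
```

Request:
{"api": "apply_moves", "payload": {"increments": [{"linear": [0.024, 0.001, 0], "angular": [0, 0, 0], "claw": 0.5}, {"linear": [0.024, 0.001, 0], "angular": [0, 0, 0.032], "claw": 0.5}, {"linear": [0, 0, 0.03], "angular": [0, 0, 0], "claw": 0.5}, {"linear": [0, 0, 0.03], "angular": [0, 0, 0], "claw": 0.5}, {"linear": [0, 0, 0.03], "angular": [0, 0, 0], "claw": 0.5}, {"linear": [0, 0, 0.03], "angular": [0, 0, 0], "claw": 0.5}, {"linear": [0, 0, 0.01], "angular": [0, 0, 0], "claw": 0.5}, {"linear": [0, 0, 0.002], "angular": [0, 0, 0], "claw": 0.5}]}}

```text
clock: 7.35
tool_pos: [0.4782, -0.1301, 0.0964]
tcp_rot: [-180.0, -0.0, 82.4]
wrist_force: [-0.9, -0.6, -1.8]
opening: 0.0657
gripper_force: 45.3
```

Request:
{"api": "apply_moves", "payload": {"increments": [{"linear": [0, 0, 0], "angular": [0, 0, 0], "claw": 0.5}, {"linear": [0, 0, 0.002], "angular": [0, 0, 0], "claw": 0.5}, {"linear": [0, 0, 0.001], "angular": [0, 0, 0], "claw": 0.5}, {"linear": [0, 0, 0.001], "angular": [0, 0, 0], "claw": 0.5}, {"linear": [0, 0, 0.001], "angular": [0, 0, 0], "claw": 0.5}, {"linear": [0, 0, 0.001], "angular": [0, 0, 0], "claw": 0.5}, {"linear": [0, 0, 0.001], "angular": [0, 0, 0], "claw": 0.5}, {"linear": [0, 0, 0], "angular": [0, 0, 0], "claw": 0.5}]}}

```text
clock: 8.35
tool_pos: [0.478, -0.1301, 0.0892]
tcp_rot: [-180.0, -0.0, 82.4]
wrist_force: [-0.6, 0.7, -1.3]
opening: 0.0655
gripper_force: 45.3
```

Request:
{"api": "apply_moves", "payload": {"increments": [{"linear": [0, 0, 0.001], "angular": [0, 0, 0], "claw": 0.5}, {"linear": [0, 0, 0.001], "angular": [0, 0, 0], "claw": 0.5}, {"linear": [0, 0, 0.001], "angular": [0, 0, 0], "claw": 0.5}, {"linear": [0, 0, 0.0005], "angular": [0, 0, 0], "claw": 0.5}, {"linear": [0, 0, 0.0005], "angular": [0, 0, 0], "claw": 0.5}, {"linear": [0, 0, 0], "angular": [0, 0, 0], "claw": 0.5}, {"linear": [0, 0, 0], "angular": [0, 0, 0], "claw": 0.5}, {"linear": [0, 0, 0], "angular": [0, 0, 0], "claw": 0.5}]}}

```text
clock: 9.35
tool_pos: [0.4781, -0.1301, 0.0854]
tcp_rot: [180.0, 0.0, 82.4]
wrist_force: [-0.1, -0.4, 0.8]
opening: 0.065
gripper_force: 45.7
```

Request:
{"api": "apply_moves", "payload": {"increments": [{"linear": [0, 0, 0.0003], "angular": [0, 0, 0], "claw": 0.5}, {"linear": [0, 0, 0], "angular": [0, 0, 0], "claw": 0.5}, {"linear": [0, 0, 0], "angular": [0, 0, 0], "claw": 0.8}, {"linear": [0, 0, 0], "angular": [0, 0, 0], "claw": 0.9}, {"linear": [0, 0, 0], "angular": [0, 0, 0], "claw": 1}, {"linear": [0, 0, 0], "angular": [0, 0, 0], "claw": 1}, {"linear": [0, 0, 0], "angular": [0, 0, 0], "claw": 1}, {"linear": [0, 0, -0.005], "angular": [0, 0, 0], "claw": 1}]}}

```text
clock: 10.35
tool_pos: [0.4779, -0.1301, 0.09]
tcp_rot: [-180.0, -0.0, 82.4]
wrist_force: [0.4, 0.0, -0.3]
opening: 0.0852
gripper_force: 0.0
```

Request:
{"api": "apply_moves", "payload": {"increments": [{"linear": [0, 0, -0.01], "angular": [0, 0, 0], "claw": 1}, {"linear": [0, 0, -0.02], "angular": [0, 0, 0], "claw": 1}, {"linear": [0, 0, -0.03], "angular": [0, 0, 0], "claw": 1}, {"linear": [0, 0, -0.03], "angular": [0, 0, 0], "claw": 1}, {"linear": [0, 0, -0.03], "angular": [0, 0, 0], "claw": 1}, {"linear": [0, 0, -0.02], "angular": [0, 0, 0], "claw": 1}, {"linear": [0, 0, 0], "angular": [0, 0, 0], "claw": 1}, {"linear": [0, 0, 0], "angular": [0, 0, 0], "claw": 1}]}}

```text
clock: 11.35
tool_pos: [0.4777, -0.13, 0.2294]
tcp_rot: [-180.0, -0.0, 82.4]
wrist_force: [0.5, 0.2, 0.7]
opening: 0.0851
gripper_force: 0.0
```

```bash
python3 - <<'E'
from cell import r,cams
from h import *
go(r,.643,.0183,.23,82.4)
go(r,.4715,.1123,.23,82.4)
g=cams.grab_frame("wrist");s=cams.grab_frame("scene")["image"][:,:,::-1]
cv2.imwrite("pics/p3.png",np.hstack([g["image"][::2,::2,::-1],cv2.resize(s[170:350,180:420],(320,240))]))
print(proj(g,[.478,-.130,.116]))
E
```

```text
now [ 0.4777 -0.13    0.2294] [-1.7996e+02 -1.0000e-02  8.2380e+01] | lin before turn [ 0.1689  0.1442 -0.0006] after turn [ 0.1688  0.1442 -0.0006] turn z rad -0.0
now [ 0.4777 -0.13    0.2294] [-1.7996e+02 -1.0000e-02  8.2380e+01] | lin before turn [ 0.2393 -0.0383 -0.0006] after turn [ 0.2393 -0.0382 -0.0006] turn z rad -0.0
(np.float64(323.9676567271331), np.float64(231.90230816268445))
```

View pics/p3.png

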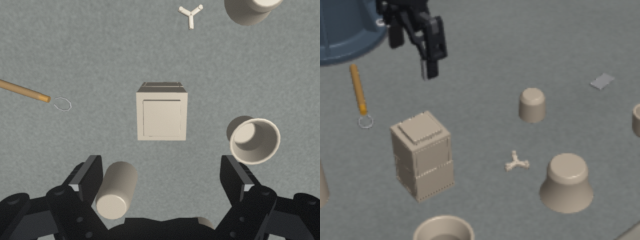

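The square pot is on its mate with the sides flush: top at about (323,228) in the wrist view, clean seam in the scene view. Next is the small cup.

Request:
{"api": "apply_moves", "payload": {"increments": [{"linear": [0.04, -0.0064, 0], "angular": [0, 0, 0], "claw": 1}, {"linear": [0.04, -0.0064, 0], "angular": [0, 0, 0], "claw": 1}, {"linear": [0.04, -0.0064, 0], "angular": [0, 0, 0], "claw": 1}, {"linear": [0.04, -0.0064, 0], "angular": [0, 0, 0], "claw": 1}, {"linear": [0.04, -0.0064, 0], "angular": [0, 0, 0], "claw": 1}, {"linear": [0.039, -0.0064, 0], "angular": [0, 0, 0], "claw": 1}, {"linear": [0, 0, 0], "angular": [0, 0, 0], "claw": 1}, {"linear": [0, 0, 0], "angular": [0, 0, 0], "claw": 1}]}}

```text
clock: 12.45
tool_pos: [0.4715, 0.1115, 0.2295]
tcp_rot: [-179.9, 0.0, 82.4]
wrist_force: [0.3, -0.2, -0.3]
opening: 0.0852
gripper_force: 0.0
```

```bash
cat >> h.py <<'E'
def top(f,X,br=165,half=60,ch=7):
    """centre of the bright flat patch near X, seen at height X[2]"""
    u,v=map(int,proj(f,X)); x0,y0=max(u-half,0),max(v-half,0)
    s=f["image"][y0:v+half,x0:u+half].astype(int)
    m=((s.sum(2)/3>br)&(s[:,:,0]-s[:,:,2]>ch)).astype(np.uint8)*255
    m=cv2.morphologyEx(m,cv2.MORPH_CLOSE,np.ones((3,3)))
    cs,_=cv2.findContours(m,cv2.RETR_EXTERNAL,cv2.CHAIN_APPROX_NONE); k=max(cs,key=cv2.contourArea)+[x0,y0]
    W=np.array([ray(f,*p[0],X[2])[:2]*1000 for p in k],np.float32); e=cv2.fitEllipse(W)
    print("pix",(u,v),"ellipse mm",np.round(e[0],1),np.round(e[1],1), "bbox",cv2.boundingRect(k), "grey centre",s[half,half])
E
python3 - <<'E'
from cell import r,cams
from h import *
go(r,.4715,.1123,.03,82.4)
g=cams.grab_frame("wrist")
cv2.imwrite("pics/w4.png",g["image"][:,:,::-1])
for b in(165,185,200):top(g,[.4715,.1123,.046],b)
E
```

```text
now [0.4715 0.1115 0.2295] [-1.7995e+02  3.0000e-02  8.2400e+01] | lin before turn [ 8.000e-04 -1.000e-04  1.995e-01] after turn [ 8.000e-04 -1.000e-04  1.995e-01] turn z rad -0.0
pix (323, 206) ellipse mm [471.7 111.6] [33.3 37.1] bbox (301, 188, 45, 40) grey centre [204 195 178]
pix (323, 206) ellipse mm [470.9 111.4] [30.5 32.7] bbox (303, 190, 41, 37) grey centre [204 195 178]
pix (323, 206) ellipse mm [483.7 114.6] [ 2.9 11.2] bbox (334, 196, 7, 14) grey centre [204 195 178]
```

View pics/w4.png

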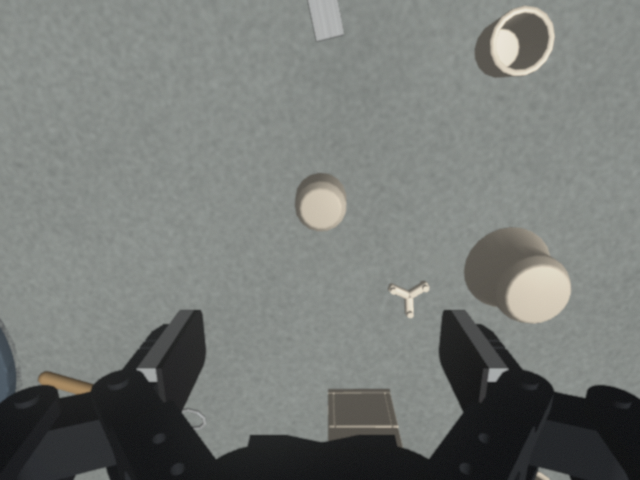

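The small foot's disc is centred at (323,207), which is already under the tool. I'll descend and grip.

Request:
{"api": "apply_moves", "payload": {"increments": [{"linear": [0, 0, 0.04], "angular": [0, 0, 0], "claw": 1}, {"linear": [0, 0, 0.045], "angular": [0, 0, 0], "claw": 1}, {"linear": [0, 0, 0.045], "angular": [0, 0, 0], "claw": 1}, {"linear": [0, 0, 0.04], "angular": [0, 0, 0], "claw": 1}, {"linear": [0, 0, 0.03], "angular": [0, 0, 0], "claw": 1}, {"linear": [0, 0, 0.0195], "angular": [0, 0, 0], "claw": 1}, {"linear": [0, 0, 0], "angular": [0, 0, 0], "claw": 0.8}, {"linear": [0, 0, 0], "angular": [0, 0, 0], "claw": 0.65}], "newtons": 25}}

```text
clock: 13.5
tool_pos: [0.4722, 0.1114, 0.0112]
tcp_rot: [180.0, -0.0, 82.3]
wrist_force: [0.1, -0.0, 0.5]
opening: 0.0557
gripper_force: 0.0
```

Request:
{"api": "apply_moves", "payload": {"increments": [{"linear": [0, 0, 0], "angular": [0, 0, 0], "claw": 0.5}, {"linear": [0, 0, 0], "angular": [0, 0, 0], "claw": 0.35}, {"linear": [0, 0, 0], "angular": [0, 0, 0], "claw": 0.35}, {"linear": [0, 0, 0], "angular": [0, 0, 0], "claw": 0.35}, {"linear": [0, 0, 0], "angular": [0, 0, 0], "claw": 0.35}, {"linear": [0, 0, -0.01], "angular": [0, 0, 0], "claw": 0.35}, {"linear": [0, 0, -0.03], "angular": [0, 0, 0], "claw": 0.35}, {"linear": [0, 0, -0.03], "angular": [0, 0, 0], "claw": 0.35}]}}

```text
clock: 14.5
tool_pos: [0.4717, 0.1119, 0.0822]
tcp_rot: [180.0, -0.0, 82.4]
wrist_force: [0.3, -0.1, -1.3]
opening: 0.0439
gripper_force: 26.0
```

```bash
python3 - <<'E'
from cell import r
from h import go
go(r,.634,.2175,.23,82.4)
E
```

```text
now [0.4717 0.1119 0.0822] [ 1.7997e+02 -1.0000e-02  8.2380e+01] | lin before turn [ 0.1262  0.1468 -0.1478] after turn [ 0.1262  0.1469 -0.1478] turn z rad -0.0
```

Request:
{"api": "apply_moves", "payload": {"increments": [{"linear": [0, 0, -0.03], "angular": [0, 0, 0], "claw": 0.35}, {"linear": [0.008, 0.014, -0.04], "angular": [0, 0, 0], "claw": 0.35}, {"linear": [0.016, 0.028, -0.04], "angular": [0, 0, 0], "claw": 0.35}, {"linear": [0.018, 0.032, -0.038], "angular": [0, 0, 0], "claw": 0.35}, {"linear": [0.018, 0.032, 0], "angular": [0, 0, 0], "claw": 0.35}, {"linear": [0.016, 0.028, 0], "angular": [0, 0, 0], "claw": 0.35}, {"linear": [0.008, 0.013, 0], "angular": [0, 0, 0], "claw": 0.35}, {"linear": [0, 0, 0], "angular": [0, 0, 0], "claw": 0.35}]}}

```text
clock: 15.5
tool_pos: [0.6286, 0.1758, 0.2289]
tcp_rot: [180.0, -0.0, 82.4]
wrist_force: [-0.3, 1.1, -1.1]
opening: 0.0435
gripper_force: 26.0
```

```bash
python3 - <<'E'
from cell import r,cams
from h import *
go(r,.634,.2175,.0715,82.4)
g=cams.grab_frame("wrist")
cv2.imwrite("pics/w5.png",g["image"][:,:,::-1])
for b in(150,165):top(g,[.634,.2175,.046],b,45)
E
```

```text
now [0.6286 0.1758 0.2289] [ 1.7999e+02 -1.0000e-02  8.2400e+01] | lin before turn [ 0.042  -0.0002  0.1574] after turn [ 0.042  -0.0002  0.1574] turn z rad -0.0
pix (322, 156) ellipse mm [633.1 216.7] [47.1 47.4] bbox (292, 127, 60, 61) grey centre [220 212 194]
pix (322, 156) ellipse mm [633.4 216.5] [46.5 46.8] bbox (293, 128, 59, 60) grey centre [220 212 194]
```

View pics/w5.png

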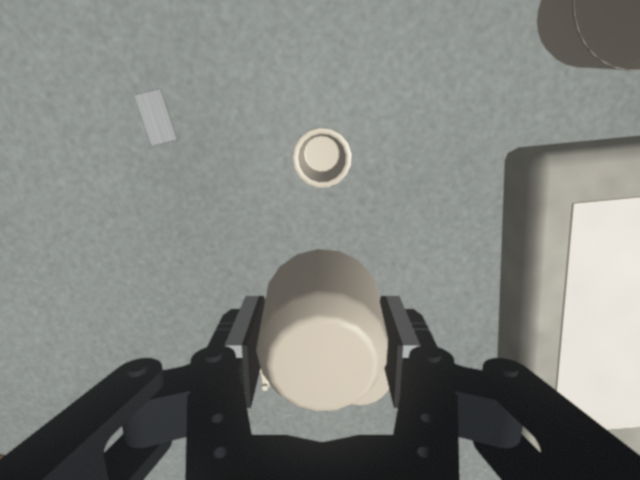

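The small mate's rim is centred at (322,157), about (633.4,216.6) mm, and the held cup looks level. I'll place it.

Request:
{"api": "apply_moves", "payload": {"increments": [{"linear": [0.02, -0.0005, 0], "angular": [0, 0, 0], "claw": 0.35}, {"linear": [0.0212, 0, 0.03], "angular": [0, 0, 0], "claw": 0.35}, {"linear": [0, 0, 0.035], "angular": [0, 0, 0], "claw": 0.35}, {"linear": [0, 0, 0.035], "angular": [0, 0, 0], "claw": 0.35}, {"linear": [0, 0, 0.03], "angular": [0, 0, 0], "claw": 0.35}, {"linear": [0, 0, 0.02], "angular": [0, 0, 0], "claw": 0.35}, {"linear": [0, 0, 0.01], "angular": [0, 0, 0], "claw": 0.35}, {"linear": [0, 0, 0.004], "angular": [0, 0, 0], "claw": 0.35}]}}

```text
clock: 16.55
tool_pos: [0.6337, 0.2168, 0.0647]
tcp_rot: [180.0, -0.0, 82.4]
wrist_force: [-0.4, 0.9, -0.4]
opening: 0.044
gripper_force: 26.0
```

Request:
{"api": "apply_moves", "payload": {"increments": [{"linear": [0, 0, 0], "angular": [0, 0, 0], "claw": 0.35}, {"linear": [0, 0, 0.001], "angular": [0, 0, 0], "claw": 0.35}, {"linear": [0, 0, 0.001], "angular": [0, 0, 0], "claw": 0.35}, {"linear": [0, 0, 0.001], "angular": [0, 0, 0], "claw": 0.35}, {"linear": [0, 0, 0.001], "angular": [0, 0, 0], "claw": 0.35}, {"linear": [0, 0, 0.001], "angular": [0, 0, 0], "claw": 0.35}, {"linear": [0, 0, 0], "angular": [0, 0, 0], "claw": 0.35}, {"linear": [0, 0, 0], "angular": [0, 0, 0], "claw": 0.35}]}}

```text
clock: 17.55
tool_pos: [0.6335, 0.2165, 0.0595]
tcp_rot: [-180.0, 0.0, 82.4]
wrist_force: [0.0, 0.5, -0.5]
opening: 0.0443
gripper_force: 26.0
```

Request:
{"api": "apply_moves", "payload": {"increments": [{"linear": [0, 0, 0.0007], "angular": [0, 0, 0], "claw": 0.35}, {"linear": [0, 0, 0.0007], "angular": [0, 0, 0], "claw": 0.35}, {"linear": [0, 0, 0], "angular": [0, 0, 0], "claw": 0.35}, {"linear": [0, 0, 0], "angular": [0, 0, 0], "claw": 0.35}, {"linear": [0, 0, 0], "angular": [0, 0, 0], "claw": 0.35}, {"linear": [0, 0, 0], "angular": [0, 0, 0], "claw": 0.35}, {"linear": [0, 0, 0], "angular": [0, 0, 0], "claw": 0.35}, {"linear": [0, 0, 0], "angular": [0, 0, 0], "claw": 0.35}]}}

```text
clock: 18.55
tool_pos: [0.6335, 0.2165, 0.0581]
tcp_rot: [180.0, -0.0, 82.4]
wrist_force: [-0.2, -0.4, 0.3]
opening: 0.044
gripper_force: 26.2
```

```bash
python3 - <<'E'
from cell import r
s=r.observe();print(s["tool_pos"],s["wrist_force"],s["wrist_torque"])
E
```

```text
[0.63352541 0.21650848 0.05814208] [-0.20906016 -0.44700454  0.32975798] [-0.0045125   0.10889994  0.03169607]
```

Request:
{"api": "apply_moves", "payload": {"increments": [{"linear": [0, 0, 0.0004], "angular": [0, 0, 0], "claw": 0.35}, {"linear": [0, 0, 0.0004], "angular": [0, 0, 0], "claw": 0.35}, {"linear": [0, 0, 0], "angular": [0, 0, 0], "claw": 0.35}, {"linear": [0, 0, 0], "angular": [0, 0, 0], "claw": 0.35}, {"linear": [0, 0, 0], "angular": [0, 0, 0], "claw": 0.35}, {"linear": [0, 0, 0], "angular": [0, 0, 0], "claw": 0.35}, {"linear": [0, 0, 0], "angular": [0, 0, 0], "claw": 0.35}, {"linear": [0, 0, 0], "angular": [0, 0, 0], "claw": 0.35}]}}

```text
clock: 19.55
tool_pos: [0.6336, 0.2166, 0.058]
tcp_rot: [180.0, -0.0, 82.4]
wrist_force: [-3.0, -0.2, 6.5]
opening: 0.0439
gripper_force: 26.9
```

Contact at 6.5 N. I'll release.

Request:
{"api": "apply_moves", "payload": {"increments": [{"linear": [0, 0, -0.0004], "angular": [0, 0, 0], "claw": 0.35}, {"linear": [0, 0, 0], "angular": [0, 0, 0], "claw": 0.55}, {"linear": [0, 0, 0], "angular": [0, 0, 0], "claw": 0.65}, {"linear": [0, 0, 0], "angular": [0, 0, 0], "claw": 0.8}, {"linear": [0, 0, 0], "angular": [0, 0, 0], "claw": 1}, {"linear": [0, 0, 0], "angular": [0, 0, 0], "claw": 1}, {"linear": [0, 0, -0.005], "angular": [0, 0, 0], "claw": 1}, {"linear": [0, 0, -0.01], "angular": [0, 0, 0], "claw": 1}]}}

```text
clock: 20.55
tool_pos: [0.6334, 0.2165, 0.073]
tcp_rot: [-180.0, 0.0, 82.4]
wrist_force: [-0.2, -0.4, 1.0]
opening: 0.0852
gripper_force: 0.0
```

Request:
{"api": "apply_moves", "payload": {"increments": [{"linear": [0, 0, -0.02], "angular": [0, 0, 0], "claw": 1}, {"linear": [0, 0, -0.03], "angular": [0, 0, 0], "claw": 1}, {"linear": [0, 0, -0.04], "angular": [0, 0, 0], "claw": 1}, {"linear": [0, 0, -0.04], "angular": [0, 0, 0], "claw": 1}, {"linear": [0, 0, -0.027], "angular": [0, 0, 0], "claw": 1}, {"linear": [0, 0, 0], "angular": [0, 0, 0], "claw": 1}, {"linear": [0, 0, 0], "angular": [0, 0, 0], "claw": 1}, {"linear": [0, 0, 0], "angular": [0, 0, 0], "claw": 1}]}}

```text
clock: 21.55
tool_pos: [0.633, 0.2164, 0.2285]
tcp_rot: [-179.9, 0.0, 82.4]
wrist_force: [-0.1, -0.8, 0.1]
opening: 0.0854
gripper_force: 0.0
```

```bash
python3 - <<'E'
from cell import r,cams
from h import *
go(r,.643,.0183,.23,82.4)
g=cams.grab_frame("wrist");s=cams.grab_frame("scene")["image"][:,:,::-1]
cv2.imwrite("pics/p6.png",np.hstack([g["image"][::2,::2,::-1],cv2.resize(s[170:350,320:560],(320,240))]))
top(g,[.6335,.2167,.092],185)
E
```

```text
now [0.633  0.2164 0.2285] [-1.799e+02  4.000e-02  8.238e+01] | lin before turn [-0.195   0.0362 -0.0015] after turn [-0.195   0.0361 -0.0015] turn z rad -0.0
pix (324, 222) ellipse mm [634.6 216.2] [30.8 34.1] bbox (302, 201, 49, 43) grey centre [206 197 180]
```

View pics/p6.png

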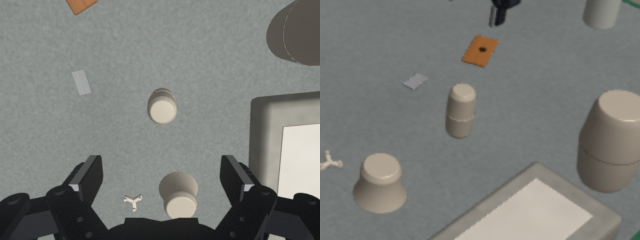

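The small cup is on its mate: foot at (324,222) in the wrist view, straight stack in the scene view. Now the wide cup.

Request:
{"api": "apply_moves", "payload": {"increments": [{"linear": [-0.03, 0.006, 0], "angular": [0, 0, 0], "claw": 1}, {"linear": [-0.04, 0.0075, 0], "angular": [0, 0, 0], "claw": 1}, {"linear": [-0.04, 0.0075, 0], "angular": [0, 0, 0], "claw": 1}, {"linear": [-0.04, 0.0075, 0], "angular": [0, 0, 0], "claw": 1}, {"linear": [-0.03, 0.005, 0], "angular": [0, 0, 0], "claw": 1}, {"linear": [-0.015, 0.0025, 0], "angular": [0, 0, 0], "claw": 1}, {"linear": [0, 0, 0], "angular": [0, 0, 0], "claw": 1}, {"linear": [0, 0, 0], "angular": [0, 0, 0], "claw": 1}]}}

```text
clock: 22.65
tool_pos: [0.6433, 0.0195, 0.2296]
tcp_rot: [-180.0, -0.0, 82.4]
wrist_force: [0.3, 0.5, -0.9]
opening: 0.0853
gripper_force: 0.0
```

```bash
python3 - <<'E'
from cell import r,cams
from h import *
go(r,.643,.0183,.022,82.4)
g=cams.grab_frame("wrist")
for b in(165,175,185):top(g,[.643,.0183,.062],b)
E
```

```text
now [0.6433 0.0195 0.2296] [-1.7999e+02 -1.0000e-02  8.2420e+01] | lin before turn [-1.300e-03 -1.000e-04  2.076e-01] after turn [-1.300e-03 -1.000e-04  2.076e-01] turn z rad 0.0
pix (322, 214) ellipse mm [646.3  18.7] [51.5 64.5] bbox (289, 177, 77, 71) grey centre [207 198 181]
pix (322, 214) ellipse mm [643.7  17.4] [51.5 55.1] bbox (290, 183, 70, 64) grey centre [207 198 181]
pix (322, 214) ellipse mm [643.2  17.4] [50.5 52.1] bbox (290, 184, 68, 63) grey centre [207 198 181]
```

Request:
{"api": "apply_moves", "payload": {"increments": [{"linear": [-0.0018, 0, 0.04], "angular": [0, 0, 0], "claw": 1}, {"linear": [0, 0, 0.045], "angular": [0, 0, 0], "claw": 1}, {"linear": [0, 0, 0.045], "angular": [0, 0, 0], "claw": 1}, {"linear": [0, 0, 0.04], "angular": [0, 0, 0], "claw": 1}, {"linear": [0, 0, 0.025], "angular": [0, 0, 0], "claw": 1}, {"linear": [0, 0, 0.0125], "angular": [0, 0, 0], "claw": 1}, {"linear": [0, 0, 0], "angular": [0, 0, 0], "claw": 1}, {"linear": [0, 0, 0], "angular": [0, 0, 0], "claw": 0.8}], "newtons": 35}}

```text
clock: 23.7
tool_pos: [0.6438, 0.0169, 0.0234]
tcp_rot: [179.9, -0.0, 82.4]
wrist_force: [-0.4, 0.3, 0.6]
opening: 0.0699
gripper_force: 0.0
```

Request:
{"api": "apply_moves", "payload": {"increments": [{"linear": [0, 0, 0], "angular": [0, 0, 0], "claw": 0.65}, {"linear": [0, 0, 0], "angular": [0, 0, 0], "claw": 0.5}, {"linear": [0, 0, 0], "angular": [0, 0, 0], "claw": 0.5}, {"linear": [0, 0, 0], "angular": [0, 0, 0], "claw": 0.5}, {"linear": [0, 0, 0], "angular": [0, 0, 0], "claw": 0.5}, {"linear": [0, 0, -0.01], "angular": [0, 0, 0], "claw": 0.5}, {"linear": [0, 0, -0.03], "angular": [0, 0, 0], "claw": 0.5}, {"linear": [0, 0, -0.03], "angular": [0, 0, 0], "claw": 0.5}]}}

```text
clock: 24.7
tool_pos: [0.643, 0.0166, 0.0936]
tcp_rot: [-180.0, 0.0, 82.4]
wrist_force: [0.5, -0.4, -2.1]
opening: 0.0625
gripper_force: 39.3
```

```bash
python3 - <<'E'
from cell import r
from h import go
go(r,.624,-.210,.23,82.4)
E
```

```text
now [0.643  0.0166 0.0936] [-180.      0.     82.38] | lin before turn [-0.2272  0.0113 -0.1364] after turn [-0.2272  0.0112 -0.1364] turn z rad -0.0
```

Request:
{"api": "apply_moves", "payload": {"increments": [{"linear": [0, 0, -0.03], "angular": [0, 0, 0], "claw": 0.5}, {"linear": [-0.02, 0.001, -0.04], "angular": [0, 0, 0], "claw": 0.5}, {"linear": [-0.04, 0.002, -0.036], "angular": [0, 0, 0], "claw": 0.5}, {"linear": [-0.05, 0.002, -0.03], "angular": [0, 0, 0], "claw": 0.5}, {"linear": [-0.05, 0.002, 0], "angular": [0, 0, 0], "claw": 0.5}, {"linear": [-0.05, 0.002, 0], "angular": [0, 0, 0], "claw": 0.5}, {"linear": [-0.05, 0.002, 0], "angular": [0, 0, 0], "claw": 0.5}, {"linear": [-0.027, 0, 0], "angular": [0, 0, 0], "claw": 0.5}]}}

```text
clock: 25.7
tool_pos: [0.6152, -0.2717, 0.2288]
tcp_rot: [180.0, 0.0, 82.3]
wrist_force: [0.2, 0.8, -2.4]
opening: 0.0623
gripper_force: 39.4
```

Request:
{"api": "apply_moves", "payload": {"increments": [{"linear": [0, 0, 0], "angular": [0, 0, 0], "claw": 0.5}, {"linear": [0, 0, 0], "angular": [0, 0, 0], "claw": 0.5}, {"linear": [0, 0, 0], "angular": [0, 0, 0], "claw": 0.5}, {"linear": [0, 0, 0], "angular": [0, 0, 0], "claw": 0.5}, {"linear": [0, 0, 0], "angular": [0, 0, 0], "claw": 0.5}, {"linear": [0, 0, 0], "angular": [0, 0, 0], "claw": 0.5}, {"linear": [0, 0, 0], "angular": [0, 0, 0], "claw": 0.5}, {"linear": [0, 0, 0], "angular": [0, 0, 0], "claw": 0.5}]}}

```text
clock: 26.7
tool_pos: [0.6159, -0.2692, 0.2282]
tcp_rot: [-180.0, -0.0, 82.4]
wrist_force: [-0.5, -0.5, -2.6]
opening: 0.0627
gripper_force: 39.4
```

```bash
python3 - <<'E'
from cell import r,cams
from h import *
go(r,.624,-.210,.0955,82.4)
g=cams.grab_frame("wrist")
cv2.imwrite("pics/w7.png",g["image"][:,:,::-1])
for b in(130,150,165):top(g,[.624,-.210,.062],b,65)
E
```

```text
now [ 0.6159 -0.2692  0.2282] [-180.     -0.     82.38] | lin before turn [0.0598 0.0002 0.1327] after turn [0.0598 0.0002 0.1327] turn z rad -0.0
pix (323, 134) ellipse mm [ 623.4 -210.8] [84.4 84.4] bbox (266, 75, 115, 118) grey centre [207 197 180]
pix (323, 134) ellipse mm [ 623.5 -210.8] [84.2 84.4] bbox (266, 75, 115, 118) grey centre [207 197 180]
pix (323, 134) ellipse mm [ 623.8 -210.7] [83.2 83.3] bbox (267, 76, 113, 116) grey centre [207 197 180]
```

View pics/w7.png

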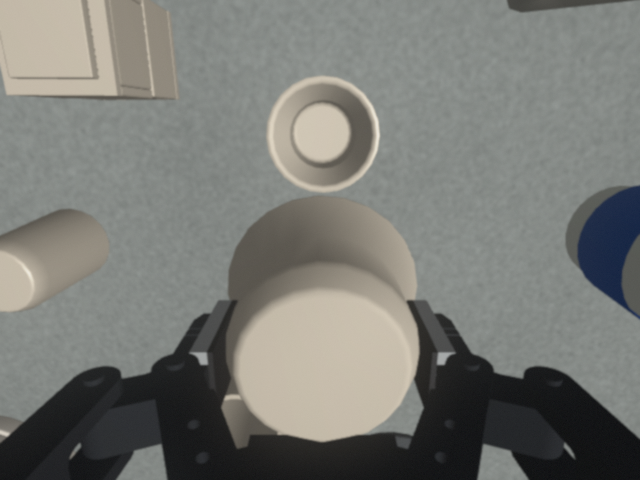

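The wide mate's rim is centred at (323,134), about (623.5,-210.8) mm, with the held cup clear of it. I'll place it.

Request:
{"api": "apply_moves", "payload": {"increments": [{"linear": [0.03, 0, 0], "angular": [0, 0, 0], "claw": 0.5}, {"linear": [0.0282, 0, 0], "angular": [0, 0, 0], "claw": 0.5}, {"linear": [0, 0, 0.03], "angular": [0, 0, 0], "claw": 0.5}, {"linear": [0, 0, 0.035], "angular": [0, 0, 0], "claw": 0.5}, {"linear": [0, 0, 0.035], "angular": [0, 0, 0], "claw": 0.5}, {"linear": [0, 0, 0.02], "angular": [0, 0, 0], "claw": 0.5}, {"linear": [0, 0, 0.01], "angular": [0, 0, 0], "claw": 0.5}, {"linear": [0, 0, 0.004], "angular": [0, 0, 0], "claw": 0.5}]}}

```text
clock: 27.75
tool_pos: [0.624, -0.2117, 0.0945]
tcp_rot: [180.0, 0.0, 82.4]
wrist_force: [0.2, -0.0, -1.9]
opening: 0.0624
gripper_force: 39.3
```

Request:
{"api": "apply_moves", "payload": {"increments": [{"linear": [0, 0, 0], "angular": [0, 0, 0], "claw": 0.5}, {"linear": [0, 0, 0.001], "angular": [0, 0, 0], "claw": 0.5}, {"linear": [0, 0, 0.001], "angular": [0, 0, 0], "claw": 0.5}, {"linear": [0, 0, 0.001], "angular": [0, 0, 0], "claw": 0.5}, {"linear": [0, 0, 0.001], "angular": [0, 0, 0], "claw": 0.5}, {"linear": [0, 0, 0.001], "angular": [0, 0, 0], "claw": 0.5}, {"linear": [0, 0, 0.001], "angular": [0, 0, 0], "claw": 0.5}, {"linear": [0, 0, 0], "angular": [0, 0, 0], "claw": 0.5}]}}

```text
clock: 28.75
tool_pos: [0.6236, -0.2115, 0.0881]
tcp_rot: [-180.0, -0.0, 82.4]
wrist_force: [0.1, 0.0, -1.7]
opening: 0.0624
gripper_force: 39.3
```

Request:
{"api": "apply_moves", "payload": {"increments": [{"linear": [0, 0, 0.0008], "angular": [0, 0, 0], "claw": 0.5}, {"linear": [0, 0, 0.0007], "angular": [0, 0, 0], "claw": 0.5}, {"linear": [0, 0, 0.0005], "angular": [0, 0, 0], "claw": 0.5}, {"linear": [0, 0, 0], "angular": [0, 0, 0], "claw": 0.5}, {"linear": [0, 0, 0], "angular": [0, 0, 0], "claw": 0.5}, {"linear": [0, 0, 0], "angular": [0, 0, 0], "claw": 0.5}, {"linear": [0, 0, 0], "angular": [0, 0, 0], "claw": 0.5}, {"linear": [0, 0, 0], "angular": [0, 0, 0], "claw": 0.5}]}}

```text
clock: 29.75
tool_pos: [0.6236, -0.2116, 0.0862]
tcp_rot: [-180.0, 0.0, 82.4]
wrist_force: [-0.1, 0.8, -2.5]
opening: 0.0625
gripper_force: 39.3
```

Request:
{"api": "apply_moves", "payload": {"increments": [{"linear": [0, 0, 0.0004], "angular": [0, 0, 0], "claw": 0.5}, {"linear": [0, 0, 0.0003], "angular": [0, 0, 0], "claw": 0.5}, {"linear": [0, 0, 0], "angular": [0, 0, 0], "claw": 0.5}, {"linear": [0, 0, 0], "angular": [0, 0, 0], "claw": 0.5}, {"linear": [0, 0, 0], "angular": [0, 0, 0], "claw": 0.5}, {"linear": [0, 0, 0], "angular": [0, 0, 0], "claw": 0.5}, {"linear": [0, 0, 0], "angular": [0, 0, 0], "claw": 0.5}, {"linear": [0, 0, 0], "angular": [0, 0, 0], "claw": 0.5}]}}

```text
clock: 30.75
tool_pos: [0.6238, -0.2116, 0.0859]
tcp_rot: [180.0, 0.0, 82.4]
wrist_force: [-2.1, 0.5, 5.5]
opening: 0.062
gripper_force: 40.1
```

Contact at 5.5 N. I'll release.

Request:
{"api": "apply_moves", "payload": {"increments": [{"linear": [0, 0, -0.0003], "angular": [0, 0, 0], "claw": 0.5}, {"linear": [0, 0, 0], "angular": [0, 0, 0], "claw": 0.75}, {"linear": [0, 0, 0], "angular": [0, 0, 0], "claw": 0.85}, {"linear": [0, 0, 0], "angular": [0, 0, 0], "claw": 1}, {"linear": [0, 0, 0], "angular": [0, 0, 0], "claw": 1}, {"linear": [0, 0, 0], "angular": [0, 0, 0], "claw": 1}, {"linear": [0, 0, -0.005], "angular": [0, 0, 0], "claw": 1}, {"linear": [0, 0, -0.01], "angular": [0, 0, 0], "claw": 1}]}}

```text
clock: 31.75
tool_pos: [0.6235, -0.2115, 0.1011]
tcp_rot: [-180.0, -0.0, 82.4]
wrist_force: [-0.4, 0.3, 0.2]
opening: 0.0851
gripper_force: 0.0
```

Request:
{"api": "apply_moves", "payload": {"increments": [{"linear": [0, 0, -0.02], "angular": [0, 0, 0], "claw": 1}, {"linear": [0, 0, -0.03], "angular": [0, 0, 0], "claw": 1}, {"linear": [0, 0, -0.04], "angular": [0, 0, 0], "claw": 1}, {"linear": [0, 0, -0.04], "angular": [0, 0, 0], "claw": 1}, {"linear": [0, 0, -0.02], "angular": [0, 0, 0], "claw": 1}, {"linear": [0, 0, 0], "angular": [0, 0, 0], "claw": 1}, {"linear": [0, 0, 0], "angular": [0, 0, 0], "claw": 1}, {"linear": [0, 0, 0], "angular": [0, 0, 0], "claw": 1}]}}

```text
clock: 32.75
tool_pos: [0.6232, -0.2114, 0.2497]
tcp_rot: [-179.9, -0.0, 82.4]
wrist_force: [-0.6, -0.5, 0.2]
opening: 0.0856
gripper_force: 0.0
```

```bash
python3 - <<'E'
from cell import r,cams
from h import *
g=cams.grab_frame("wrist");s=cams.grab_frame("scene")["image"][:,:,::-1]
cv2.imwrite("pics/p8.png",np.hstack([g["image"][::2,::2,::-1],cv2.resize(s[195:420,150:450],(480,360))[:240]]) if 0 else cv2.resize(s[190:415,150:450],(800,600)))
for b in(175,185):top(g,[.6235,-.2108,.124],b,65)
E
```

```text
pix (323, 226) ellipse mm [ 624.5 -211.2] [51.1 53.5] bbox (287, 190, 79, 72) grey centre [199 190 173]
pix (323, 226) ellipse mm [ 626.9 -210.1] [44.1 50.7] bbox (291, 191, 72, 70) grey centre [199 190 173]
```

View pics/p8.png

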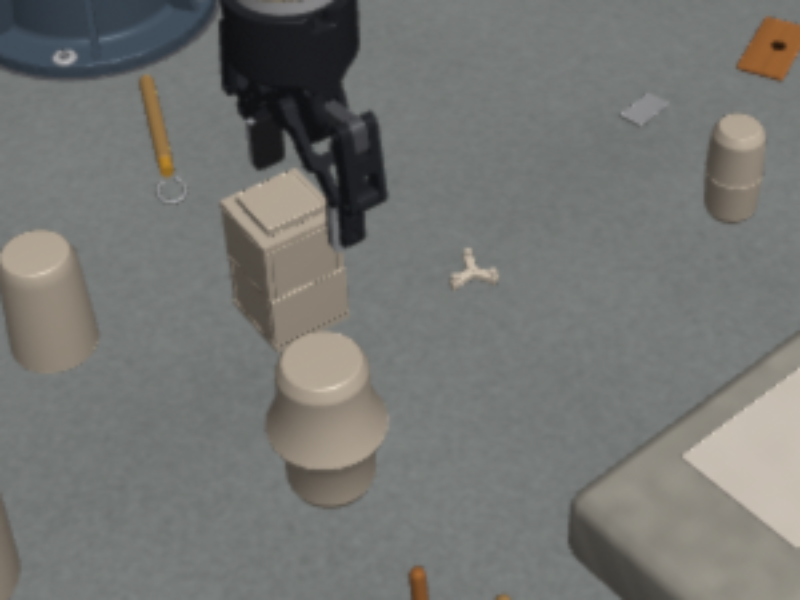

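All three stacks stand level and aligned: wide at (327,420), square at (285,260) and small at (735,165). The gripper is clear of everything, so I'll hand in.

```bash
python3 -c "
from cell import order
print(order.sign_off())"
```

```text
the job is handed in; nothing more can be done
None
```

I stacked the wide, small and square pots rim to rim on their mates, left the tall pot and mug alone, and handed the job in at about 33 s; all three stacks looked level and aligned, but the hand-in returned no verdict.

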